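# Dry the raw pots under the telescoping lamp

### The job

Get the raw clay pots drying under the lamp. First push the lamp's telescoping boom all the way back, past the middle hole to the last one, so that the lamp is out of the way and the spring button has snapped out; then stand every raw pot that is there (jars and bowls) upright and wholly on the round bat. Then draw the boom fully out again until the button snaps into the first hole and the lamp is over the bat, and last of all turn the dial to 4; leave the tools and the paint pot round about where they lie.

Things in the scene. Friction and masses are not known exactly. Their poses are not given: they have to be found in the camera images.
- lamp_stand: Drying-lamp stand, fixed. Origin on the table under the axis of its 32 mm square post; head clamp on the post 44 mm wide, top 238 mm high. Foot: grey control box 120 mm wide (y), 48 mm high, from x = -175 to +65 mm, the dial on it at x = -105. A fixed steel inner tube runs from the post's head along the stand's -y to y = -275, axis 215 mm above the table.
- boom (a joint): The boom: aluminium sleeve, 30 mm square with flat sides, sliding on the inner tube along the stand's y; carries the lamp at its far end. Value in m: 0 = fully out (lamp over the bat), 0.085 = middle hole, 0.170 = fully back; grows as the sleeve moves along the stand's +y, towards the post. Stops at -0.004 and 0.174. Sliding friction 3 N, stays where it is left.
- boom_end (a point): Centre of the sleeve's open end, towards the post, on the boom's axis; moves with the boom (195 mm from the post's axis when fully out, 25 mm when fully back). The sleeve runs 250 mm from here along the stand's -y, wall 2 mm. Its front side (stand's -x) has three 15 mm holes 30, 115 and 200 mm from here: the one at the button locks the boom, with 1.5 mm play either way.
- snap_button (a joint): Spring button: domed steel pin, 12 mm thick, in the fixed inner tube, sticking out through a hole of the sleeve along the stand's -x. Value in m: 0 = snapped out, 6 mm proud of the sleeve, which is then locked; 0.006 = pressed flush (7 N), its dome then lets the sleeve ride over it (10 to 15 N along the boom); 0.008 = held down (8 N) under the wall, until the next hole, where it snaps out.
- button_face (a point): Tip of the spring button when out: 21 mm in front (stand's -x) of the boom's axis, 225 mm from the post's axis, 215 mm above the table. Does not move: the sleeve slides past it. Pinching the sleeve here across its front and back sides presses the button flush, and the same grip can slide the sleeve along.
- lamp_mouth (a point): Centre of the open underside of the aluminium lamp hood (96 mm across, 70 mm high, hanging wholly below the boom's axis), 125 mm above the table; moves with the boom, 295 mm along it from boom_end.
- dial (a joint): Dial on the control box: round black knob with a bar grip, white line on one end of the bar as pointer. Grows clockwise seen from above; stays where left (0.03 N m). Value in rad: 0 at the first long tick (0), 4.712 at the last (10); long ticks 0.4712 apart, so 4, the fifth long tick, is 1.885. At value v the pointer lies 2.356 - v from the stand's x axis (anticlockwise positive).
- dial_grip (a point): On the dial's vertical axis at the height to grip its bar, 85 mm above the table. The bar is 42 mm long, 14 mm wide, 32 mm high (top 92 mm above the table), on a 44 mm round skirt.
- bat: Round wooden ware bat, 204 mm across, 10 mm thick, lying still on the table under the drawn-out lamp. Origin at the centre of its underside.
- jar_1: Raw round-bellied jar, 62 mm across, 64 mm high, 54 mm foot, 0.15 kg; unfired, undecorated brown clay, open at the top; origin at the centre of its foot, z up along its axis. Grip across the belly about 35 mm up, 62 mm wide. May be absent (None).
- jar_2: A second raw jar like jar_1, 62 mm across, 64 mm high, 54 mm foot; unfired, undecorated brown clay, open at the top; origin at the centre of its foot, z up along its axis. Grip across the belly about 35 mm up, 62 mm wide. May be absent (None).
- bowl_1: Small raw bowl, 58 x 60 mm across, 42 mm high, 50 mm foot, 0.12 kg; unfired, undecorated brown clay, open at the top; origin at the centre of its foot, z up along its axis. Grip across the body about 25 mm up, 59 mm wide. May be absent (None).
- bowl_2: A second small raw bowl like bowl_1, 58 x 60 mm across, 42 mm high, 50 mm foot; unfired, undecorated brown clay, open at the top; origin at the centre of its foot, z up along its axis. Grip across the body about 25 mm up, 59 mm wide. May be absent (None).
- wooden_rib: Bystander: flat wooden throwing rib, 104 x 40 x 8 mm; origin under its centre.
- loop_tool: Bystander: loop tool with wooden handle, 160 mm long; origin under its centre.
- test_tile: Bystander: small glaze test tile, 52 x 34 x 8 mm; origin under its centre.
- paint_pot: Bystander: paint pot, 60 mm across, 49 mm high, behind the boom; origin under its centre.
- brush: Bystander: thin paint brush, 156 mm long; origin under its centre.
Things that resemble listed ones, but are neither listed nor needed, are in the scene too. Leave any blue or purple look-alike of the bowl_1 alone.

How it is judged:
By the outcome, as a careful person would: the job done as asked, in the order asked, and still so for the second after the job is handed in, with the robot touching nothing.
Of jar_1, jar_2, bowl_1, bowl_2 only 2 to 4 are there at a start; the rules pass over those that are not, and their reading is None.
At some moment in a run one of bowl_1, bowl_2 may be knocked a few centimetres aside while the robot is not near it.
Once in a run the grip may slacken for a moment while it holds something.
It also fails if it takes over 210 s, if anything falls off the work surface, if the arm or the gripper's body presses on something with over 40 N, if the wrist force passes 120 N, or if a joint passes its speed limit or range.

### The arm

A 6-joint arm with a two-finger parallel gripper is mounted at the origin on a cart in front of the work surface, level with it; the furniture and walls round the work are solid. World frame = base frame: x ahead of the robot, y to its left, z up, the work surface at z = 0. Lengths are in m, angles in rad, forces in N, time in s.
With the tool pointing down it reaches from about 0.375 to 0.975 m from the base axis. Payload 3.8 kg.
Tool frame: the origin (TCP) lies at the very end of the fingers, on their centre line; the grasp point (between the pads) lies 19 mm behind it; z points along the fingers, y is the direction in which the jaws open and shut (so a half turn about z gives the same grasp; the last joint's range is limited). The gripper opens to 85 mm and grips with 20 to 120 N. Pads are 22 mm wide; open, the fingers measure 114 mm over their backs; the gripper's body (76 mm by 85 mm) begins 54 mm behind the grasp point. The pads swing forward as they close: fully open they stand 13 mm farther back than shut.
Start: joints at [-1.199, 0.264, 1.604, -0, 1.274, -0.037], TCP at [0.268, -0.619, 0.231] pointing down, gripper open.
Joint ranges: [-2.63, 2.63], [-0.94, 2.18], [0.31, 2.57], [-1.31, 4.45], [0, 2.66], [-2.55, 2.55]. Speed limits (rad/s): [2.57, 2.57, 3.14, 3.14, 3.14, 3.14].

### API

Orientations are given as a rotation vector (axis times angle).
In Python, from workcell import status, read_camera, camera_info, order gives the robot as it stands.
- The arm moves only by the tool move_arm, never from a script. Its argument "deltas" is a list of rows, each a list of 3 entries, a list of its own where there are three numbers: the turn, a rotation vector about the world's x, y, z as a fraction of full scale, then the shift along the world's x, y, z as a fraction of full scale, then the closure, from -1 (fully open) to 1 (shut), so that 0 is half open. A call has 1 to 20 rows; each row is the pose to reach, as a shift and turn from the pose commanded when the call began; what a row does not reach only later rows make up. Full scale, the value 1, is 0.1 m for a shift and pi/2 rad for a turn. A row lasts 1/8 s, in which the tool goes at most 62.5 mm and 10.7 degrees, less where a joint would pass 70% of its speed; a pose out of reach is approached as far as the arm can. A call with a number of a shift or a turn outside -1 to 1 is refused whole. A call with a gripper value outside its range is refused whole. The fingers move at their own pace and stop on an object; "grip_force" is the grip in N (left out, the last holds). Time passes only in rows, so rows that repeat a pose let the fingers close. It gives the time, the measured TCP pose, the force and the opening at its end, in the units of the state.
- status.read_state(): the state, without advancing time (a new reading comes with each control period).
- read_camera(name): name is "scene" or "top" or "wrist"; returns (picture, depth): 400x640x3 uint8, red, green, blue; 400x640 float32, m along the optical axis (not along the pixel's ray), 0 where there is no reading.
- camera_info(name): a dict with "K" (3x3 intrinsics, pixels), "R" (3x3) and "t" (3): a world point X has camera coordinates R X + t. Camera axes: x right, y down, z forward; pixel columns grow to the right and rows downward; lengths in m; the calibration is good to about 2 mm. A picture is of the moment at which its call begins: read the wrist's pose just before it. camera_info takes no time and is no camera call; for the wrist camera it gives the pose at the moment of the call.
- order.finish_job(): hands the job in, once; it reports no verdict.
The state is a dict: "time": time; "q": joint angles; "joint_vel": joint speeds; "joint_torque": joint torques, N m; "tool_pos": TCP position; "tcp_rot": TCP orientation; "wrist_force": force on the tool from outside, world axes, zero at the start; "torque": the same for the moment, N m; "width": opening from 0.0 (shut) to 1.0 (fully open).
Only numpy, scipy, OpenCV 4.12 (cv2) and the standard library are available. Lean on these libraries where they do the work, as an engineer would, in place of code of your own. Each camera call takes 0.05 s, during which the arm holds its last target. There are 200 camera calls.

## Working session

There is one attempt and no reset: what is moved stays moved. The work goes in short steps, Python scripts to look and compute and a tool call to move; the robot and the scene stay as the last step left them, time stands still between calls to the robot, and variables do not carry over. Pictures are saved under pics/ and viewed, about 12 in all and at most 16, crops included, and the job is handed in when it is done.

Besides the shell and the picture viewer there is one more tool, called after "Emit:" as a command line: name --argument value ..., lists and objects as JSON in quotes. move_arm: Moves the arm, as the interface text tells. Its arguments: {"type":"object","properties":{"deltas":{"type":"array","items":{"type":"array"}},"grip_force":{"type":"number"}},"required":["deltas"]}

```bash
ls; mkdir -p pics; cat > h.py <<'E'
import numpy as np, cv2
from workcell import status, read_camera, camera_info, order
def save(n,im,f): cv2.imwrite('pics/'+f,cv2.cvtColor(im,cv2.COLOR_RGB2BGR))
def ray(ci,u,v):
    K,R,t=[np.array(ci[k]) for k in('K','R','t')]
    d=R.T@np.linalg.inv(K)@np.array([u,v,1.]); return -R.T@t,d
def onplane(ci,u,v,z):
    o,d=ray(ci,u,v); return o+d*(z-o[2])/d[2]
def proj(ci,X):
    p=np.array(ci['K'])@(np.array(ci['R'])@np.array(X)+np.array(ci['t'])); return p[:2]/p[2]
def deproj(ci,u,v,dep): 
    o,d=ray(ci,u,v); return o+d*dep
E
python3 - <<'E'
from h import *
s=status.read_state(); print(s)
for n in('top','scene'):
    ci=camera_info(n); print(n,np.round(ci['K'],1).tolist(),np.round(ci['R'],3).tolist(),np.round(ci['t'],3).tolist())
    im,d=read_camera(n); save(n,im,n+'1.png'); np.savez('pics/'+n+'1.npz',im=im,d=d)
E
```

```text
pics
{'time': 0.0, 'q': array([-1.19889242e+00,  2.64712460e-01,  1.60538910e+00,  1.35432997e-06,
        1.27370542e+00, -3.69106824e-02]), 'joint_vel': array([ 0.00152826, -0.00113779,  0.00141215, -0.00059754, -0.00107132,
        0.0002223 ]), 'joint_torque': array([ 2.71704717e-03, -5.15112484e+01, -3.67311072e+01,  4.45290025e-04,
        1.30230215e-02, -1.90128208e-05]), 'tool_pos': array([ 0.2680504 , -0.61868891,  0.2299813 ]), 'tcp_rot': array([-3.07405129e+00, -6.37258081e-01,  5.77469223e-04]), 'wrist_force': array([ 1.2390733 , -0.18894775,  0.92239217]), 'torque': array([ 0.02094296, -0.02703339,  0.05852684]), 'width': 1.0006511373491314}
top [[485.0, 0.0, 317.9], [0.0, 485.0, 199.1], [0.0, 0.0, 1.0]] [[0.011, -1.0, -0.008], [-0.989, -0.01, -0.146], [0.146, 0.01, -0.989]] [-0.055, 0.574, 1.492]
scene [[369.8, 0.0, 313.7], [0.0, 369.8, 199.7], [0.0, 0.0, 1.0]] [[-0.784, -0.621, -0.013], [-0.437, 0.566, -0.699], [0.442, -0.542, -0.715]] [0.415, 0.375, 0.878]
```

View pics/top1.png

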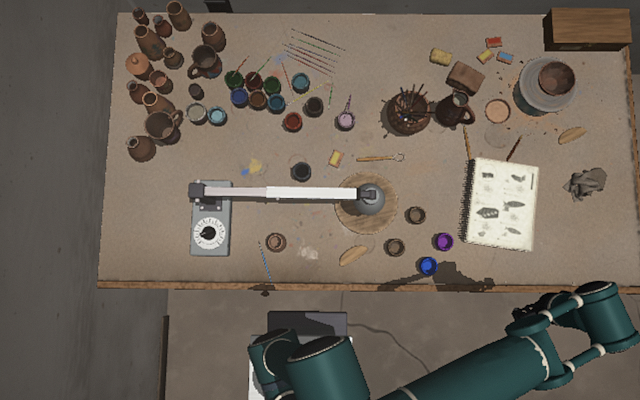

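View pics/scene1.png

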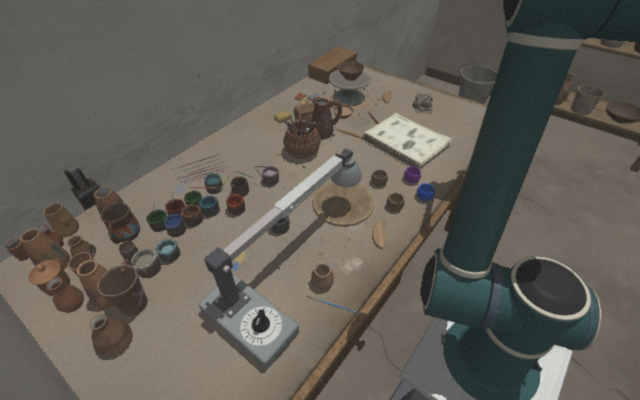

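Top view: the stand post is at (196,188), the dial at (209,233), the boom along row 193 and the lamp at (370,197) over the bat. A jar candidate is at (276,242), with bowl candidates at (415,215) and (395,247). The look-alikes are purple (443,242) and blue (428,266), plus the dark paint pot (302,172) and the decorated or fired vessels at the left (135-215, 15-155), which are not raw. I'll check the candidates in a close crop.

```bash
python3 - <<'E'
from h import *
T=np.load('pics/top1.npz');S=np.load('pics/scene1.npz')
im=T['im']; a=cv2.resize(im[165:285,180:460],None,fx=2.8,fy=2.8,interpolation=cv2.INTER_CUBIC)
b=cv2.resize(S['im'][150:300,290:450],None,fx=1.6,fy=1.6,interpolation=cv2.INTER_CUBIC)
c=np.zeros((a.shape[0]+b.shape[0],a.shape[1],3),np.uint8);c[:a.shape[0]]=a;c[a.shape[0]:,:b.shape[1]]=b
b2=cv2.resize(S['im'][230:370,190:350],None,fx=1.7,fy=1.7,interpolation=cv2.INTER_CUBIC)[:240]
c[a.shape[0]:a.shape[0]+b2.shape[0],300:300+b2.shape[1]]=b2
save('',c,'crop1.png')
ct=camera_info('top');d=T['d']
for n,u,v in[('post',196,188),('dial',209,233),('boomA',240,192),('boomB',340,194),('lamp',372,204),('jar',276,242),('b1',415,215),('b2',395,247),('purple',443,242),('blue',428,266),('paint',302,172),('bat',350,220),('table',300,220)]:
    p=d[v-1:v+2,u-1:u+2]; print(n,np.round(deproj(ct,u,v,np.median(p)),3))
# heights above table: components
vv,uu=np.mgrid[0:400,0:640]
o,_=ray(ct,0,0);K,R=np.array(ct['K']),np.array(ct['R'])
P=o+(np.stack([uu,vv,np.ones_like(uu)],-1)*d[...,None])@np.linalg.inv(K).T@R
Z=P[...,2]
m=((Z>0.02)&(Z<0.3)&(d>0)).astype(np.uint8)
n,l,st,ce=cv2.connectedComponentsWithStats(m)
for i in range(1,n):
    if st[i][4]>40 and 150<ce[i][1]<290: 
        q=P[l==i]; print(st[i],np.round(ce[i],1),'max z',q[:,2].max().round(3),'xy mid',np.round((q.min(0)+q.max(0))[:2]/2,3),'ext',np.round(np.ptp(q,0)[:2],3))
E
```

```text
post [0.573 0.286 0.24 ]
dial [0.46  0.28  0.091]
boomA [0.566 0.166 0.227]
boomB [ 0.562 -0.112  0.232]
lamp [ 0.54  -0.205  0.193]
jar [0.44  0.083 0.007]
b1 [ 0.532 -0.362  0.005]
b2 [ 0.428 -0.296  0.007]
purple [ 0.446 -0.449  0.007]
blue [ 0.369 -0.4    0.005]
paint [0.666 0.003 0.02 ]
bat [ 0.513 -0.153  0.01 ]
table [ 0.513  0.008 -0.003]
[   28     0    85   400 19855] [ 71.4 203.7] max z 0.3 xy mid [0.608 0.663] ext [1.298 0.013]
[ 462  158   77   94 5211] [501.8 205.2] max z 0.041 xy mid [ 0.568 -0.631] ext [0.299 0.251]
[292 162  19  20 207] [301.3 171.6] max z 0.057 xy mid [0.665 0.006] ext [0.059 0.058]
[570 168  37  30 703] [588.5 181.4] max z 0.061 xy mid [ 0.64  -0.912] ext [0.095 0.119]
[ 188  180  197   77 5283] [257.4 208.2] max z 0.243 xy mid [0.513 0.052] ext [0.241 0.597]
[407 207  19  18 129] [415.5 215.7] max z 0.046 xy mid [ 0.528 -0.36 ] ext [0.054 0.056]
[266 233  20  20 205] [276.  242.9] max z 0.072 xy mid [0.437 0.083] ext [0.06 0.06]
[435 233  18  19 131] [442.2 242.1] max z 0.047 xy mid [ 0.445 -0.445] ext [0.057 0.051]
[386 239  19  18 127] [394.4 247.7] max z 0.05 xy mid [ 0.426 -0.293] ext [0.054 0.057]
[419 257  18  19 130] [426.8 266.2] max z 0.049 xy mid [ 0.369 -0.394] ext [0.056 0.054]
```

View pics/crop1.png

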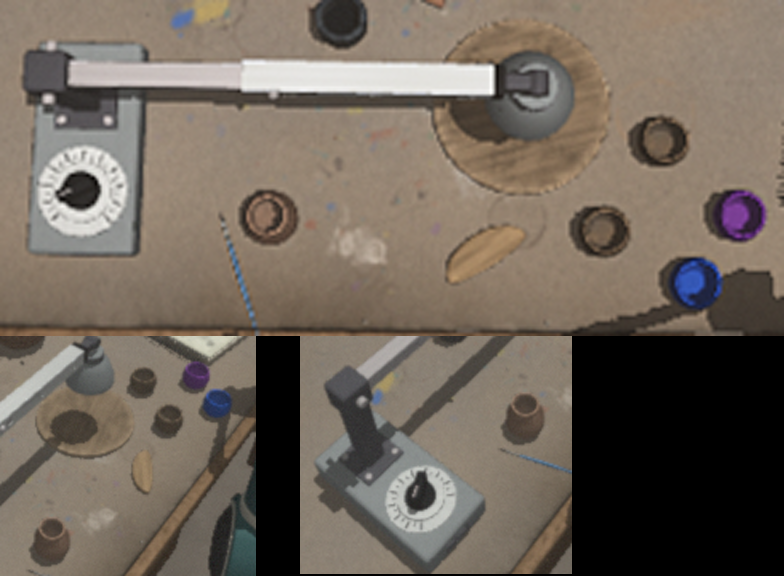

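The raw pots are one jar at top pixel (276,242) and two bowls at (415,215) and (395,247). Purple and blue look-alikes excluded. The button shows at about (277,199), and the dial points left. Next I fit the boom, bat and dial more closely.

```bash
python3 - <<'E'
from h import *
T=np.load('pics/top1.npz');im,d=T['im'],T['d'];ct=camera_info('top')
vv,uu=np.mgrid[0:400,0:640]
o,_=ray(ct,0,0);K,R=np.array(ct['K']),np.array(ct['R'])
P=o+(np.stack([uu,vv,np.ones_like(uu)],-1)*d[...,None])@np.linalg.inv(K).T@R
# boom: bright columns, edges subpixel
g=cv2.cvtColor(im,cv2.COLOR_RGB2GRAY).astype(int)
pts=[]
for u in range(270,352,3):
    r=np.where(g[182:206,u]>170)[0]+182; pts.append([u,r.min()-.5,r.max()+.5])
pts=np.array(pts); print(pts[::5].tolist())
for k,z in((1,.230),(2,.230)):
    q=np.array([onplane(ct,a[0],a[k],z) for a in pts]); c=np.polyfit(q[:,1],q[:,0],1); print('edge',k,'x at y=.06',np.polyval(c,.06),'slope',c[0])
# tube
# post head
m=(P[...,2]>.225)&(P[...,2]<.26)&(uu>180)&(uu<207)&(vv>175)&(vv<202)
v,u=np.where(m);print('head px',u.min(),u.max(),v.min(),v.max(), onplane(ct,(u.min()+u.max())/2,(v.min()+v.max())/2,.238))
# sleeve open end (tube/sleeve)  brightness along mid row
print('row',g[192,255:285].tolist())
# bat circle by rim pts on z=.01: colour
hsv=cv2.cvtColor(im,cv2.COLOR_RGB2HSV)
print('bat hsv',hsv[225,360],hsv[215,345],'table',hsv[220,310],hsv[240,340])
m=(P[...,2]>.005)&(P[...,2]<.016)&(uu>325)&(uu<405)&(vv>165)&(vv<242)
cnt,_=cv2.findContours(m.astype(np.uint8),cv2.RETR_EXTERNAL,cv2.CHAIN_APPROX_NONE)
c=max(cnt,key=cv2.contourArea);(h)=cv2.convexHull(c).reshape(-1,2)
w=np.array([onplane(ct,a[0],a[1],.01)[:2] for a in h]).astype(np.float32);print('bat circ',cv2.minEnclosingCircle(w))
# box
m=(P[...,2]>.04)&(P[...,2]<.055)&(uu>180)&(uu<240)&(vv>170)&(vv<265)
q=P[m][:,:2].astype(np.float32);print('box',cv2.minAreaRect(q))
m=(P[...,2]>.08)&(P[...,2]<.1)&(uu>190)&(uu<225)&(vv>215)&(vv<250)
q=P[m][:,:2].astype(np.float32);print('dialbar',cv2.minAreaRect(q))
E
```

```text
[[270.0, 185.5, 197.5], [285.0, 186.5, 197.5], [300.0, 186.5, 197.5], [315.0, 186.5, 197.5], [330.0, 186.5, 198.5], [345.0, 187.5, 198.5]]
edge 1 x at y=.06 0.5832126815389072 slope 0.012756486639121316
edge 2 x at y=.06 0.5512626112830564 slope 0.009437082582840066
head px 188 206 183 200 [0.56393167 0.28359078 0.238     ]
row [199, 198, 200, 199, 200, 199, 200, 199, 201, 200, 196, 218, 227, 225, 226, 225, 225, 226, 226, 226, 226, 226, 227, 227, 228, 227, 228, 227, 228, 228]
bat hsv [ 16  91 126] [ 15  88 139] table [ 15  54 152] [ 16  62 151]
bat circ ((0.5705099701881409, -0.20191457867622375), 0.10553671419620514)
box ((0.5126139521598816, 0.2897152602672577), (0.12149430066347122, 0.23972292244434357), 89.48326110839844)
dialbar ((0.46259191632270813, 0.28981813788414), (0.015865013003349304, 0.040041569620370865), 28.355640411376953)
```

Emit:
move_arm --deltas '[[[0,0,0.1],[0,0,0.5],-1],[[0,0,0.2],[0.1,0.1,0.9],-1],[[0,0,0.3],[0.2,0.4,0.9],-1],[[0,0,0.42],[0.3,0.8,0.9],-1],[[0,0,0.53],[0.43,1,0.9],-1],[[0,0,0.64],[0.43,1,0.9],-1],[[0,0,0.733],[0.43,1,0.9],-1],[[0,0,0.733],[0.43,1,0.9],-1]]'

```text
time: 1.1
tool_pos: [0.3113, -0.519, 0.3207]
tcp_rot: [-2.234, -2.207, -0.0]
wrist_force: [0.1, -0.4, -0.4]
width: 1.003
```

Emit:
move_arm --deltas '[[[0,0,0],[0.2,0.5,0],-1],[[0,0,0],[0.43,1,0],-1],[[0,0,0],[0.43,1,0],-1]]'

```text
time: 1.48
tool_pos: [0.3554, -0.4166, 0.3213]
tcp_rot: [-2.232, -2.21, -0.002]
wrist_force: [-0.0, -0.9, 0.5]
width: 1.001
```

Emit:
move_arm --deltas '[[[0,0,0],[0.2,0.5,0],-1],[[0,0,0],[0.43,1,0],-1],[[0,0,0],[0.43,1,0],-1]]'

```text
time: 1.85
tool_pos: [0.3983, -0.3175, 0.3213]
tcp_rot: [2.231, 2.211, 0.001]
wrist_force: [0.7, -1.1, 0.3]
width: 1.001
```

Emit:
move_arm --deltas '[[[0,0,0],[0.2,0.5,0],-1],[[0,0,0],[0.43,1,0],-1],[[0,0,0],[0.43,1,0],-1]]'

```text
time: 2.22
tool_pos: [0.4412, -0.2181, 0.3212]
tcp_rot: [2.231, 2.212, 0.0]
wrist_force: [0.4, 0.5, 0.3]
width: 1.002
```

Emit:
move_arm --deltas '[[[0,0,0],[0.2,0.5,0],-1],[[0,0,0],[0.43,1,0],-1],[[0,0,0],[0.43,1,0],-1]]'

```text
time: 2.6
tool_pos: [0.4843, -0.1187, 0.3211]
tcp_rot: [-2.231, -2.212, 0.0]
wrist_force: [-0.0, -1.2, 0.4]
width: 0.998
```

Emit:
move_arm --deltas '[[[0,0,0],[0.2,0.5,0],-1],[[0,0,0],[0.43,1,0],-1],[[0,0,0],[0.43,1,0],-1],[[0,0,0],[0.43,1,0],-1]]'

```text
time: 3.1
tool_pos: [0.5263, -0.0214, 0.321]
tcp_rot: [2.235, 2.208, -0.003]
wrist_force: [-0.5, -0.3, 0.5]
width: 1.002
```

Emit:
move_arm --deltas '[[[0,0,0],[0.2,0.45,0],-1],[[0,0,0],[0.4,0.85,0],-1],[[0,0,0],[0.4,0.85,0],-1],[[0,0,0],[0.4,0.85,0],-1]]'

```text
time: 3.6
tool_pos: [0.5661, 0.0635, 0.3211]
tcp_rot: [2.235, 2.207, -0.002]
wrist_force: [-0.0, -0.1, -0.3]
width: 1.0
```

```bash
python3 - <<'E'
from h import *
ci=camera_info('wrist'); im,d=read_camera('wrist'); save('',im,'w1.png'); np.savez('pics/w1.npz',im=im,d=d)
tm,td=read_camera('top'); np.savez('pics/top2.npz',im=tm,d=td)
ct=camera_info('top')
print(np.round(ci['K'],1).tolist(),np.round(ci['R'],3).tolist())
for X in([.567,.064,.23],[.546,.064,.215],[.567,.286,.238]): print(proj(ci,X))
for X in [(320,250)]: pass
E
```

```text
[[319.9, 0.0, 322.3], [0.0, 319.9, 199.7], [0.0, 0.0, 1.0]] [[1.0, -0.013, -0.003], [-0.011, -0.955, 0.296], [-0.006, -0.296, -0.955]]
[323.77885791 202.91015287]
[297.85375653 197.55242615]
[ 319.10594639 -186.44649975]
```

View pics/w1.png

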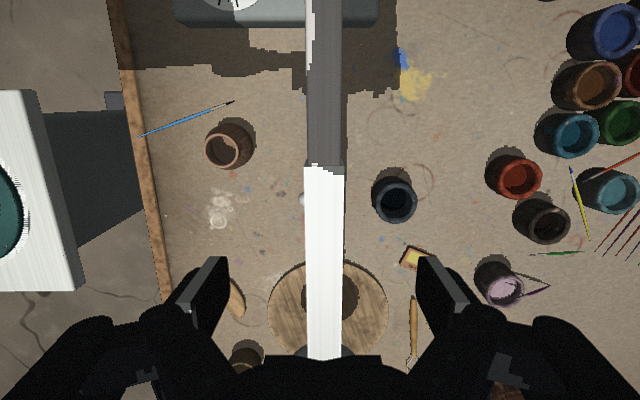

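The boom is centred at columns 305-343 and the button is at (301,199), within 1-3 px of prediction. Descending and pinching.

Emit:
move_arm --deltas '[[[0,0,0],[0,0,-0.4],-1],[[0,0,0],[0,0,-0.8],-1],[[0,0,0],[0,0,-0.8],-1]]'

```text
time: 4.08
tool_pos: [0.5632, 0.0641, 0.2376]
tcp_rot: [-2.231, -2.204, 0.01]
wrist_force: [-0.3, -0.3, 0.5]
width: 0.999
```

Emit:
move_arm --deltas '[[[0,0,0],[0,0,-0.25],-1],[[0,0,0],[0,0,-0.45],-1],[[0,0,0],[0,0,-0.45],-1],[[0,0,0],[0,0,-0.45],-0.3],[[0,0,0],[0,0,-0.45],0]]'

```text
time: 4.7
tool_pos: [0.5672, 0.0657, 0.1977]
tcp_rot: [2.232, 2.209, 0.003]
wrist_force: [0.3, -0.1, -0.2]
width: 0.605
```

Emit:
move_arm --deltas '[[[0,0,0],[0,0,0],0.3],[[0,0,0],[0,0,0],1],[[0,0,0],[0,0,0],1],[[0,0,0],[0,0,0],1],[[0,0,0],[0,0,0],1],[[0,0,0],[0,0,0],1]]' --grip_force 50

```text
time: 5.45
tool_pos: [0.567, 0.0657, 0.1975]
tcp_rot: [2.232, 2.209, 0.002]
wrist_force: [0.4, -0.9, 5.8]
width: 0.342
```

Emit:
move_arm --deltas '[[[0,0,0],[0,0.05,0],1],[[0,0,0],[0,0.1,0],1],[[0,0,0],[0,0.2,0],1],[[0,0,0],[0,0.32,0],1],[[0,0,0],[0,0.45,0],1],[[0,0,0],[0.01,0.58,0],1],[[0,0,0],[0.01,0.7,0],1],[[0,0,0],[0.01,0.78,0],1],[[0,0,0],[0.01,0.82,0],1],[[0,0,0],[0.01,0.84,0],1],[[0,0,0],[0.01,0.85,0],1],[[0,0,0],[0.01,0.86,0],1],[[0,0,0],[0.01,0.86,0],1]]'

```text
time: 7.08
tool_pos: [0.5679, 0.151, 0.1975]
tcp_rot: [2.232, 2.209, 0.001]
wrist_force: [0.2, -2.6, 6.3]
width: 0.346
```

```bash
python3 - <<'E'
from h import *
tm,td=read_camera('top'); np.savez('pics/top3.npz',im=tm,d=td); w,d=read_camera('wrist')
sm,sd=read_camera('scene')
c=np.zeros((560,780,3),np.uint8)
a=cv2.resize(tm[165:285,180:460],None,fx=2.7,fy=2.7,interpolation=cv2.INTER_CUBIC);c[:a.shape[0],:a.shape[1]]=a
b=cv2.resize(sm[140:300,180:400],None,fx=1.4,fy=1.4);c[324:324+b.shape[0],:b.shape[1]]=b
e=cv2.resize(w,None,fx=.58,fy=.58);c[324:324+e.shape[0],320:320+e.shape[1]]=e
save('',c,'c3.png'); s=status.read_state();print(s['tool_pos'],s['wrist_force'],s['width'])
E
```

```text
[0.56790395 0.15102927 0.19749804] [-0.78474931 -2.30092437  5.743972  ] 0.3431536215764462
```

View pics/c3.png

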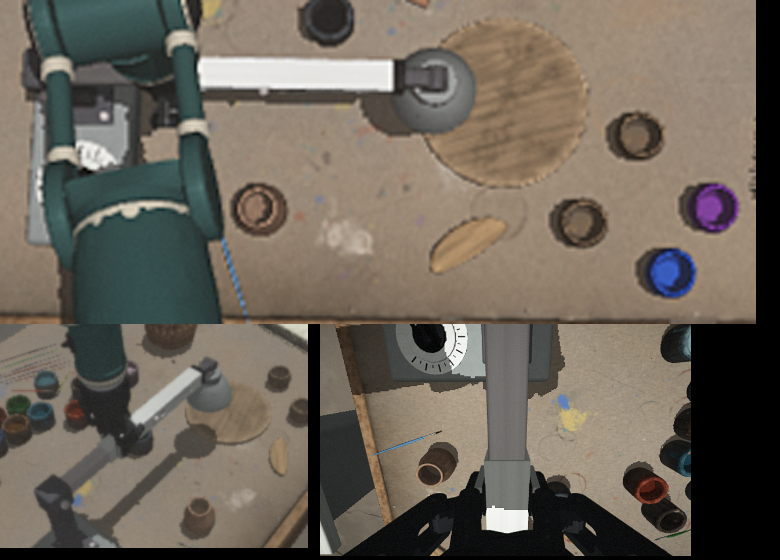

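The sleeve moved 85 mm and the button is visible again at crop (263,92), in the middle hole. Regripping at the button.

Emit:
move_arm --deltas '[[[0,0,0],[0,0,0],-0.5],[[0,0,0],[0,0,0],-0.5],[[0,0,0],[0,0,0],-0.5],[[0,0,0],[0,-0.4,0],-0.5],[[0,0,0],[-0.01,-0.87,0],-0.5],[[0,0,0],[-0.01,-0.87,0],-0.5],[[0,0,0],[-0.01,-0.87,0],0],[[0,0,0],[-0.01,-0.87,0],1],[[0,0,0],[-0.01,-0.87,0],1],[[0,0,0],[-0.01,-0.87,0],1],[[0,0,0],[-0.01,-0.87,0],1],[[0,0,0],[-0.01,-0.87,0],1]]'

```text
time: 8.72
tool_pos: [0.567, 0.0654, 0.1966]
tcp_rot: [2.233, 2.21, 0.003]
wrist_force: [5.2, 3.4, 1.4]
width: 0.345
```

Emit:
move_arm --deltas '[[[0,0,0],[0,0.05,0],1],[[0,0,0],[0,0.1,0],1],[[0,0,0],[0,0.2,0],1],[[0,0,0],[0,0.32,0],1],[[0,0,0],[0,0.45,0],1],[[0,0,0],[0.01,0.58,0],1],[[0,0,0],[0.01,0.7,0],1],[[0,0,0],[0.01,0.78,0],1],[[0,0,0],[0.01,0.81,0],1],[[0,0,0],[0.01,0.83,0],1],[[0,0,0],[0.01,0.84,0],1],[[0,0,0],[0.01,0.85,0],1],[[0,0,0],[0.01,0.86,0],1],[[0,0,0],[0.01,0.86,0],1]]'

```text
time: 10.48
tool_pos: [0.5679, 0.1503, 0.1966]
tcp_rot: [2.232, 2.209, 0.001]
wrist_force: [5.2, -2.3, 0.9]
width: 0.344
```

```bash
python3 - <<'E'
from h import *
tm,td=read_camera('top'); np.savez('pics/top4.npz',im=tm,d=td)
g=cv2.cvtColor(tm,cv2.COLOR_RGB2GRAY)
c=cv2.resize(tm[165:285,180:460],None,fx=2.7,fy=2.7,interpolation=cv2.INTER_CUBIC)
save('',c,'c4.png'); s=status.read_state();print(s['tool_pos'],s['wrist_force'],s['width'])
E
```

```text
[0.5678425  0.15029602 0.19661877] [ 4.4983885  -1.60677995  1.21881834] 0.3434353299443704
```

View pics/c4.png

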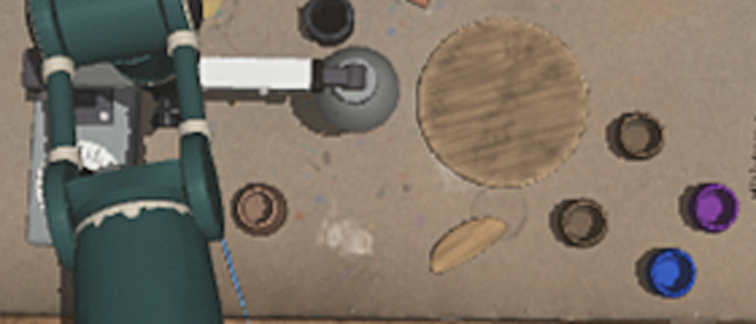

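Emit:
move_arm --deltas '[[[0,0,0],[0,-0.01,0],1],[[0,0,0],[0,-0.02,0],1],[[0,0,0],[0,-0.03,0],1],[[0,0,0],[0,-0.03,0],1]]'

```text
time: 11.02
tool_pos: [0.5679, 0.1487, 0.1966]
tcp_rot: [-2.233, -2.21, -0.004]
wrist_force: [5.1, 2.5, 0.3]
width: 0.343
```

Emit:
move_arm --deltas '[[[0,0,0],[0,-0.01,0],1],[[0,0,0],[0,-0.02,0],1],[[0,0,0],[0,-0.02,0],1]]'

```text
time: 11.4
tool_pos: [0.5679, 0.1481, 0.1966]
tcp_rot: [-2.232, -2.208, -0.007]
wrist_force: [4.7, 6.3, 1.2]
width: 0.344
```

The lock is confirmed: pulling back gave 6 N and no travel. Releasing and moving above the jar.

Emit:
move_arm --deltas '[[[0,0,0],[0,0.02,0],1],[[0,0,0],[0,0.02,0],-1],[[0,0,0],[0,0.02,0],-1],[[0,0,0],[0,0.02,0],-1],[[0,0,0],[0,0.02,0.5],-1],[[0,0,0],[0,0.02,1],-1],[[0,0,0],[0,0.02,1],-1]]'

```text
time: 12.28
tool_pos: [0.57, 0.1482, 0.3023]
tcp_rot: [2.23, 2.206, 0.013]
wrist_force: [-0.3, 0.7, 0.4]
width: 1.001
```

Emit:
move_arm --deltas '[[[0,0,0],[-0.5,-0.2,0],-1],[[0,0,0],[-1,-0.4,0],-1],[[0,0,0],[-1,-0.65,0],-1],[[0,0,0],[-1,-0.65,0],-1]]'

```text
time: 12.78
tool_pos: [0.4662, 0.0816, 0.2953]
tcp_rot: [-2.235, -2.207, 0.002]
wrist_force: [0.3, 0.4, 1.0]
width: 1.001
```

```bash
cat >> h.py <<'E'
def tri(obs):
    A=np.zeros((3,3));b=np.zeros(3)
    for ci,u,v in obs:
        o,d=ray(ci,u,v);d=d/np.linalg.norm(d);M=np.eye(3)-np.outer(d,d);A+=M;b+=M@o
    return np.linalg.solve(A,b)
def points(ci,d):
    v,u=np.mgrid[0:400,0:640];o,_=ray(ci,0,0)
    return o+(np.stack([u,v,np.ones_like(u)],-1)*d[...,None])@np.linalg.inv(np.array(ci['K'])).T@np.array(ci['R'])
def blob(P,x,y,zlo,zhi,r=.06):
    m=(P[...,2]>zlo)&(P[...,2]<zhi)&(np.hypot(P[...,0]-x,P[...,1]-y)<r)
    q=P[m]; 
    if len(q)<10: return None
    (c,rr)=cv2.minEnclosingCircle(q[:,:2].astype(np.float32)); return np.round([*c,rr,np.percentile(q[:,2],99),len(q)],4)
E
python3 - <<'E'
from h import *
print(status.read_state()['tool_pos'])
ct=camera_info('top');cs=camera_info('scene')
tm,td=read_camera('top');sm,sd=read_camera('scene');cw=camera_info('wrist');wm,wd=read_camera('wrist')
np.savez('pics/5.npz',tm=tm,td=td,wm=wm,wd=wd);save('',wm,'w5.png')
for nm,ci,d in(('top',ct,td),('scene',cs,sd),('wrist',cw,wd)):
    P=points(ci,d)
    for n,x,y in(('jar',.437,.083),('b1',.528,-.36),('b2',.426,-.293)):
        print(nm,n,blob(P,x,y,.012,.08), 'rim',blob(P,x,y,.03,.08), proj(ci,[x,y,.05]).round())
T=np.load('pics/top4.npz');P=points(ct,T['d']);print('bat',blob(P,.57,-.2,.006,.014,.11))
E
```

```text
[0.46619638 0.08160595 0.29533539]
top jar [4.371e-01 8.190e-02 3.040e-02 6.880e-02 9.200e+01] rim [4.369e-01 8.220e-02 3.010e-02 6.890e-02 8.200e+01] [275. 242.]
top b1 [ 5.279e-01 -3.607e-01  2.880e-02  4.690e-02  1.700e+02] rim [ 5.276e-01 -3.610e-01  2.820e-02  4.720e-02  9.600e+01] [417. 215.]
top b2 [ 4.256e-01 -2.934e-01  2.960e-02  4.610e-02  1.770e+02] rim [ 4.250e-01 -2.931e-01  2.870e-02  4.730e-02  9.300e+01] [396. 247.]
scene jar [4.362e-01 8.200e-02 3.060e-02 6.660e-02 4.640e+02] rim [4.362e-01 8.200e-02 3.060e-02 6.680e-02 3.350e+02] [321. 273.]
scene b1 [ 5.273e-01 -3.636e-01  3.020e-02  4.450e-02  2.220e+02] rim [ 5.278e-01 -3.618e-01  2.850e-02  4.540e-02  1.010e+02] [379. 172.]
scene b2 [ 4.259e-01 -2.932e-01  3.010e-02  4.410e-02  2.400e+02] rim [ 4.253e-01 -2.941e-01  2.860e-02  4.430e-02  1.060e+02] [395. 196.]
wrist jar [4.384e-01 8.160e-02 3.050e-02 6.480e-02 1.287e+03] rim [4.383e-01 8.130e-02 3.020e-02 6.490e-02 1.155e+03] [298. 165.]
wrist b1 None rim None [363. 432.]
wrist b2 None rim None [299. 401.]
bat [ 5.693e-01 -2.029e-01  1.085e-01  1.380e-02  2.290e+03]
```

View pics/w5.png

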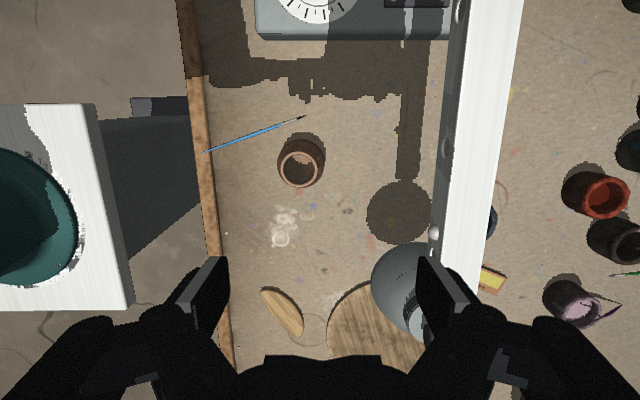

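The jar is at (298,165), agreeing across three views, and the button is out in the last hole at (434,233). Descending on the jar.

Emit:
move_arm --deltas '[[[0,0,0],[-0.29,0,-0.4],-1],[[0,0,0],[-0.29,0,-0.9],-1],[[0,0,0],[-0.29,0,-1],-1]]'

```text
time: 13.3
tool_pos: [0.4356, 0.0829, 0.1926]
tcp_rot: [-2.229, -2.207, 0.009]
wrist_force: [0.5, 0.3, 0.4]
width: 1.003
```

Emit:
move_arm --deltas '[[[0,0,0],[0,0,-0.5],-1],[[0,0,0],[0,0,-1],-1],[[0,0,0],[0,0,-1],-1],[[0,0,0],[0,0,-1],-1]]'

```text
time: 13.8
tool_pos: [0.4404, 0.0831, 0.0985]
tcp_rot: [2.232, 2.209, 0.003]
wrist_force: [0.7, -0.4, -0.0]
width: 1.001
```

Emit:
move_arm --deltas '[[[0,0,0],[-0.02,-0.01,-0.4],-1],[[0,0,0],[-0.02,-0.01,-0.7],-1],[[0,0,0],[-0.02,-0.01,-0.83],-1],[[0,0,0],[-0.02,-0.01,-0.83],-1],[[0,0,0],[-0.02,-0.01,-0.83],1],[[0,0,0],[-0.02,-0.01,-0.83],1],[[0,0,0],[-0.02,-0.01,-0.83],1],[[0,0,0],[-0.02,-0.01,-0.83],1],[[0,0,0],[-0.02,-0.01,-0.83],1]]' --grip_force 40

```text
time: 14.92
tool_pos: [0.4383, 0.0819, 0.0154]
tcp_rot: [2.232, 2.208, 0.005]
wrist_force: [-1.5, 0.0, 6.7]
width: 0.69
```

Emit:
move_arm --deltas '[[[0,0,0],[0,0,0.2],1],[[0,0,0],[0,0,0.4],1],[[0,0,0],[0,0,0.5],1],[[0,0,0],[0,0,0.5],1]]'

```text
time: 15.42
tool_pos: [0.4373, 0.0817, 0.0644]
tcp_rot: [2.232, 2.208, 0.003]
wrist_force: [-0.5, -0.6, -1.7]
width: 0.691
```

Emit:
move_arm --deltas '[[[0,0,0],[0,-0.3,0.15],1],[[0,0,0],[0,-0.65,0.2],1],[[0,0,0],[0,-1,0.2],1]]'

```text
time: 15.8
tool_pos: [0.4361, -0.0192, 0.083]
tcp_rot: [-2.232, -2.21, 0.0]
wrist_force: [0.0, -0.1, -1.0]
width: 0.692
```

Emit:
move_arm --deltas '[[[0,0,0],[0,-0.4,0],1],[[0,0,0],[0,-0.8,0],1],[[0,0,0],[0,-1,0],1]]'

```text
time: 16.18
tool_pos: [0.4356, -0.1199, 0.0824]
tcp_rot: [-2.234, -2.207, 0.001]
wrist_force: [-0.5, -0.0, -1.7]
width: 0.691
```

Emit:
move_arm --deltas '[[[0,0,0],[0,-0.4,0],1],[[0,0,0],[0.2,-0.62,0],1],[[0,0,0],[0.6,-0.62,0],1],[[0,0,0],[0.9,-0.62,0],1],[[0,0,0],[0.9,-0.62,0],1]]'

```text
time: 16.8
tool_pos: [0.5279, -0.1805, 0.0825]
tcp_rot: [-2.232, -2.21, -0.0]
wrist_force: [0.3, -0.2, -1.3]
width: 0.69
```

Emit:
move_arm --deltas '[[[0,0,0],[0.4,0,0],1],[[0,0,0],[0.8,0,0],1],[[0,0,0],[0.95,0,0],1],[[0,0,0],[0.95,0,0],1],[[0,0,0],[0.95,0,0],1]]'

```text
time: 17.42
tool_pos: [0.6193, -0.1801, 0.0824]
tcp_rot: [-2.232, -2.208, 0.002]
wrist_force: [-0.2, 0.5, -1.2]
width: 0.693
```

Emit:
move_arm --deltas '[[[0,0,0],[0.02,0,-0.3],1],[[0,0,0],[0.02,0,-0.45],1],[[0,0,0],[0.02,0,-0.53],1],[[0,0,0],[0.02,0,-0.55],1],[[0,0,0],[0.02,0,-0.56],1],[[0,0,0],[0.02,0,-0.56],1]]'

```text
time: 18.18
tool_pos: [0.6239, -0.1806, 0.0281]
tcp_rot: [2.232, 2.209, 0.001]
wrist_force: [0.2, -0.3, -1.9]
width: 0.691
```

Emit:
move_arm --deltas '[[[0,0,0],[0,0,-0.01],1],[[0,0,0],[0,0,-0.02],1],[[0,0,0],[0,0,-0.03],1],[[0,0,0],[0,0,-0.03],1]]'

```text
time: 18.68
tool_pos: [0.6235, -0.1805, 0.025]
tcp_rot: [2.233, 2.209, 0.0]
wrist_force: [-2.0, 0.7, 3.3]
width: 0.693
```

Emit:
move_arm --deltas '[[[0,0,0],[0,0,0],0.2],[[0,0,0],[0,0,0],-1],[[0,0,0],[0,0,0],-1],[[0,0,0],[0,0,0],-1],[[0,0,0],[0,0,0.3],-1],[[0,0,0],[0,0,0.7],-1],[[0,0,0],[0,0,1],-1]]'

```text
time: 19.55
tool_pos: [0.6239, -0.1806, 0.1259]
tcp_rot: [2.232, 2.209, 0.001]
wrist_force: [0.5, -0.3, -0.4]
width: 0.999
```

Emit:
move_arm --deltas '[[[0,0,0],[-0.3,-0.3,0.1],-1],[[0,0,0],[-0.6,-0.7,0.3],-1],[[0,0,0],[-0.95,-1,0.5],-1],[[0,0,0],[-0.95,-1,0.5],-1],[[0,0,0],[-0.95,-1,0.5],-1]]'

```text
time: 20.18
tool_pos: [0.5284, -0.2802, 0.1741]
tcp_rot: [2.234, 2.209, 0.001]
wrist_force: [0.1, 0.4, -0.8]
width: 1.001
```

```bash
cat > m.py <<'E'
from h import *
import sys
print(status.read_state()['tool_pos'].round(4))
L=[]
for nm in('top','scene','wrist'):
    ci=camera_info(nm); im,d=read_camera(nm); L.append(im)
    P=points(ci,d); 
    for a in sys.argv[2:]:
        n,x,y,zl,zh=a.split(','); x,y,zl,zh=map(float,(x,y,zl,zh)); print(nm,n,blob(P,x,y,zl,zh))
save('',L[2],sys.argv[1]+'w.png')
c=np.vstack([cv2.resize(L[0][150:285,260:460],None,fx=2.,fy=2.),cv2.resize(L[1][120:250,270:470],None,fx=2,fy=2)])
w=L[2]; c=np.hstack([cv2.resize(c,None,fx=.75,fy=.75)[:398],cv2.resize(w,(496,310))[:398] if 0 else np.vstack([cv2.resize(w,(496,310)),np.zeros((min(398,int(c.shape[0]*.75))-310,496,3),np.uint8)])])
save('',c,sys.argv[1]+'.png')
E
python3 m.py 6 jar,.6235,-.18,.03,.09 b1,.528,-.361,.012,.08 b1r,.528,-.361,.03,.08 b2,.425,-.2935,.012,.08  b2r,.425,-.2935,.03,.08
```

```text
[ 0.5284 -0.2802  0.1741]
top jar [ 6.225e-01 -1.797e-01  3.150e-02  7.820e-02  2.050e+02]
top b1 [ 5.251e-01 -3.621e-01  2.730e-02  4.550e-02  9.600e+01]
top b1r [ 5.249e-01 -3.623e-01  2.710e-02  4.630e-02  5.100e+01]
top b2 None
top b2r None
scene jar [ 6.203e-01 -1.817e-01  3.090e-02  7.590e-02  2.350e+02]
scene b1 [ 5.281e-01 -3.621e-01  3.030e-02  4.350e-02  2.180e+02]
scene b1r [ 5.275e-01 -3.632e-01  2.830e-02  4.370e-02  1.000e+02]
scene b2 [ 4.244e-01 -2.951e-01  3.000e-02  4.390e-02  2.420e+02]
scene b2r [ 4.252e-01 -2.939e-01  2.850e-02  4.450e-02  1.110e+02]
wrist jar [ 6.226e-01 -1.816e-01  3.030e-02  7.410e-02  4.094e+03]
wrist b1 [ 5.292e-01 -3.619e-01  2.890e-02  4.190e-02  2.092e+03]
wrist b1r [ 5.293e-01 -3.628e-01  2.760e-02  4.210e-02  1.029e+03]
wrist b2 [ 4.268e-01 -2.952e-01  2.960e-02  4.210e-02  2.403e+03]
wrist b2r [ 4.270e-01 -2.953e-01  2.800e-02  4.240e-02  1.204e+03]Traceback (most recent call last):
  File "m.py", line 12, in <module>
    w=L[2]; c=np.hstack([cv2.resize(c,None,fx=.75,fy=.75)[:398],cv2.resize(w,(496,310))[:398] if 0 else np.vstack([cv2.resize(w,(496,310)),np.zeros((min(398,int(c.shape[0]*.75))-310,496,3),np.uint8)])])
              ~~~~~~~~~^^^^^^^^^^^^^^^^^^^^^^^^^^^^^^^^^^^^^^^^^^^^^^^^^^^^^^^^^^^^^^^^^^^^^^^^^^^^^^^^^^^^^^^^^^^^^^^^^^^^^^^^^^^^^^^^^^^^^^^^^^^^^^^^^^^^^^^^^^^^^^^^^^^^^^^^^^^^^^^^^^^^^^^^^^^^^^^^^^^
    return _nx.concatenate(arrs, 1, dtype=dtype, casting=casting)
           ~~~~~~~~~~~~~~~^^^^^^^^^^^^^^^^^^^^^^^^^^^^^^^^^^^^^^^
ValueError: all the input array dimensions except for the concatenation axis must match exactly, but along dimension 0, the array at index 0 has size 398 and the array at index 1 has size 397
```

The jar stands at (.622,-.181), top at z=.074, so it is upright on the bat. Bowl at (.5285,-.362) next.

Emit:
move_arm --deltas '[[[0,0,0],[0,-0.4,0],-1],[[0,0,0],[0,-0.82,-0.3],-1],[[0,0,0],[0,-0.82,-0.8],-1],[[0,0,0],[0,-0.82,-0.8],-1],[[0,0,0],[0,-0.82,-0.8],-1]]'

```text
time: 20.95
tool_pos: [0.5291, -0.3617, 0.0948]
tcp_rot: [-2.232, -2.211, -0.0]
wrist_force: [1.4, 0.5, 1.2]
width: 0.998
```

Emit:
move_arm --deltas '[[[0,0,0],[0,0,-0.4],-1],[[0,0,0],[0,0,-0.7],-1],[[0,0,0],[0,0,-0.86],-1],[[0,0,0],[0,0,-0.86],-1],[[0,0,0],[0,0,-0.86],1],[[0,0,0],[0,0,-0.86],1],[[0,0,0],[0,0,-0.86],1],[[0,0,0],[0,0,-0.86],1],[[0,0,0],[0,0,-0.86],1]]'

```text
time: 22.08
tool_pos: [0.5295, -0.3633, 0.0108]
tcp_rot: [2.231, 2.207, 0.001]
wrist_force: [-1.3, 1.2, 5.3]
width: 0.646
```

Emit:
move_arm --deltas '[[[0,0,0],[0,0,0.2],1],[[0,0,0],[0,0,0.4],1],[[0,0,0],[0,0,0.6],1],[[0,0,0],[0,0,0.6],1]]'

```text
time: 22.58
tool_pos: [0.5303, -0.3639, 0.0719]
tcp_rot: [2.229, 2.205, 0.001]
wrist_force: [0.3, -1.1, -1.5]
width: 0.644
```

Emit:
move_arm --deltas '[[[0,0,0],[0.15,0.4,0],1],[[0,0,0],[0.3,0.8,0],1],[[0,0,0],[0.4,0.98,0],1],[[0,0,0],[0.4,0.98,0],1],[[0,0,0],[0.4,0.98,-0.25],1],[[0,0,0],[0.4,0.98,-0.4],1],[[0,0,0],[0.4,0.98,-0.45],1],[[0,0,0],[0.4,0.98,-0.48],1],[[0,0,0],[0.4,0.98,-0.48],1]]'

```text
time: 23.7
tool_pos: [0.5688, -0.265, 0.0209]
tcp_rot: [2.233, 2.208, 0.0]
wrist_force: [0.0, -0.5, -0.3]
width: 0.643
```

Emit:
move_arm --deltas '[[[0,0,0],[0,0,-0.01],1],[[0,0,0],[0,0,-0.02],1],[[0,0,0],[0,0,-0.02],1]]'

```text
time: 24.08
tool_pos: [0.5691, -0.2649, 0.0204]
tcp_rot: [2.232, 2.209, 0.0]
wrist_force: [-3.5, 0.7, 8.4]
width: 0.643
```

Emit:
move_arm --deltas '[[[0,0,0],[0,0,0],0.2],[[0,0,0],[0,0,0],-1],[[0,0,0],[0,0,0],-1],[[0,0,0],[0,0,0],-1],[[0,0,0],[0,0,0.3],-1],[[0,0,0],[0,0,0.7],-1],[[0,0,0],[0,0,1],-1]]'

```text
time: 24.95
tool_pos: [0.5687, -0.2646, 0.1197]
tcp_rot: [2.232, 2.209, 0.0]
wrist_force: [0.1, -0.2, 0.4]
width: 1.0
```

Emit:
move_arm --deltas '[[[0,0,0],[-0.4,0.1,0.2],-1],[[0,0,0],[-0.9,0.25,0.5],-1],[[0,0,0],[-1,0.25,0.5],-1],[[0,0,0],[-1,0.25,0.5],-1],[[0,0,0],[-1,0.25,0.5],-1]]'

```text
time: 25.58
tool_pos: [0.4689, -0.2395, 0.1675]
tcp_rot: [-2.233, -2.209, 0.0]
wrist_force: [-0.2, 0.3, 0.4]
width: 1.001
```

```bash
sed -i '/^c=np.vs/,$d' m.py; cat >> m.py <<'E'
c=np.zeros((580,790,3),np.uint8)
c[:270,:400]=cv2.resize(L[0][150:285,260:460],(400,270)); c[:270,400:790]=cv2.resize(L[1][120:255,270:465],(390,270)); c[270:580,:496]=cv2.resize(L[2],(496,310))
save('',c,sys.argv[1]+'.png')
E
python3 m.py 7 jar,.6235,-.18,.03,.09 b1,.57,-.265,.02,.08 b1r,.57,-.265,.04,.08 b2,.425,-.2935,.012,.08  b2r,.425,-.2935,.03,.08
```

```text
[ 0.4689 -0.2395  0.1675]
top jar [ 6.219e-01 -1.793e-01  3.100e-02  7.830e-02  2.070e+02]
top b1 None
top b1r None
top b2 [ 4.254e-01 -2.941e-01  2.860e-02  4.650e-02  1.050e+02]
top b2r [ 4.256e-01 -2.941e-01  2.760e-02  4.770e-02  5.300e+01]
scene jar [ 6.220e-01 -1.805e-01  3.160e-02  7.590e-02  2.390e+02]
scene b1 [ 5.687e-01 -2.635e-01  3.000e-02  5.390e-02  2.310e+02]
scene b1r [ 5.668e-01 -2.643e-01  2.830e-02  5.400e-02  1.040e+02]
scene b2 [ 4.245e-01 -2.950e-01  3.030e-02  4.310e-02  2.420e+02]
scene b2r [ 4.237e-01 -2.954e-01  2.960e-02  4.370e-02  1.140e+02]
wrist jar [ 6.220e-01 -1.812e-01  3.030e-02  7.380e-02  5.089e+03]
wrist b1 [ 5.678e-01 -2.647e-01  2.940e-02  5.110e-02  2.764e+03]
wrist b1r [ 5.685e-01 -2.649e-01  2.760e-02  5.160e-02  1.296e+03]
wrist b2 [ 4.266e-01 -2.942e-01  2.930e-02  4.210e-02  2.211e+03]
wrist b2r [ 4.267e-01 -2.942e-01  2.750e-02  4.230e-02  1.103e+03]
```

View pics/7.png

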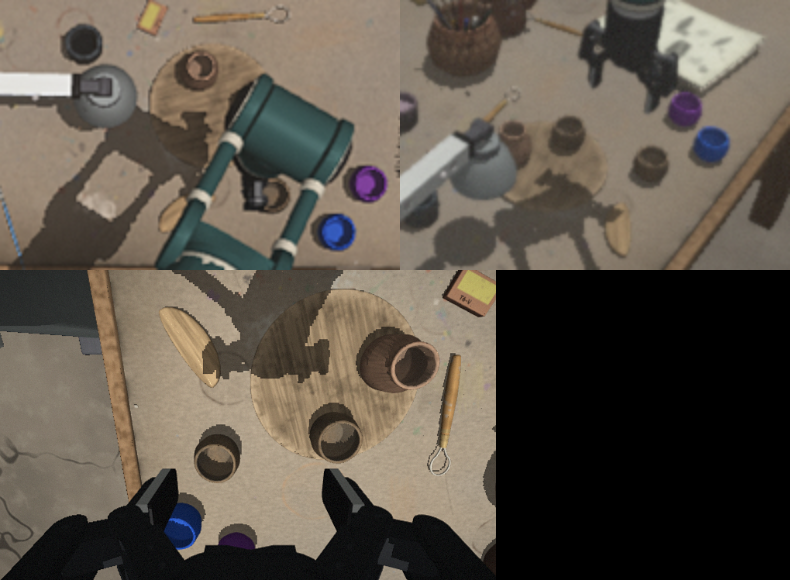

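Jar at wrist-crop (405,360) and bowl at (335,438) stand on the bat. Now the second bowl at (218,457).

Emit:
move_arm --deltas '[[[0,0,0],[-0.25,-0.3,0],-1],[[0,0,0],[-0.43,-0.55,-0.3],-1],[[0,0,0],[-0.43,-0.55,-0.75],-1],[[0,0,0],[-0.43,-0.55,-0.75],-1],[[0,0,0],[-0.43,-0.55,-0.75],-1]]'

```text
time: 26.35
tool_pos: [0.4262, -0.2946, 0.094]
tcp_rot: [2.232, 2.21, 0.0]
wrist_force: [0.2, 0.4, 1.3]
width: 0.998
```

Emit:
move_arm --deltas '[[[0,0,0],[0,0,-0.4],-1],[[0,0,0],[0,0,-0.7],-1],[[0,0,0],[0,0,-0.84],-1],[[0,0,0],[0,0,-0.84],-1],[[0,0,0],[0,0,-0.84],1],[[0,0,0],[0,0,-0.84],1],[[0,0,0],[0,0,-0.84],1],[[0,0,0],[0,0,-0.84],1],[[0,0,0],[0,0,-0.84],1]]'

```text
time: 27.48
tool_pos: [0.4266, -0.2953, 0.0115]
tcp_rot: [2.231, 2.207, 0.001]
wrist_force: [-1.0, 1.9, 6.4]
width: 0.65
```

Emit:
move_arm --deltas '[[[0,0,0],[0,0,0.2],1],[[0,0,0],[0,0,0.4],1],[[0,0,0],[0,0,0.6],1],[[0,0,0],[0,0,0.6],1]]'

```text
time: 27.98
tool_pos: [0.427, -0.2957, 0.0717]
tcp_rot: [2.23, 2.206, 0.001]
wrist_force: [0.1, -0.0, -1.6]
width: 0.646
```

Emit:
move_arm --deltas '[[[0,0,0],[0.1,0.4,0],1],[[0,0,0],[0.3,0.8,0],1],[[0,0,0],[0.5,1,0],1],[[0,0,0],[0.5,1,0],1]]'

```text
time: 28.48
tool_pos: [0.4759, -0.193, 0.0687]
tcp_rot: [-2.23, -2.213, -0.0]
wrist_force: [-0.6, -0.1, -1.0]
width: 0.648
```

Emit:
move_arm --deltas '[[[0,0,0],[0.38,0.15,0],1],[[0,0,0],[0.38,0.15,0],1],[[0,0,0],[0.38,0.15,0],1],[[0,0,0],[0.38,0.15,-0.25],1],[[0,0,0],[0.38,0.15,-0.4],1],[[0,0,0],[0.38,0.15,-0.45],1],[[0,0,0],[0.38,0.15,-0.48],1],[[0,0,0],[0.38,0.15,-0.48],1]]'

```text
time: 29.48
tool_pos: [0.5136, -0.1796, 0.0217]
tcp_rot: [2.233, 2.209, 0.0]
wrist_force: [-0.2, -0.6, -1.8]
width: 0.646
```

Emit:
move_arm --deltas '[[[0,0,0],[0,0,-0.01],1],[[0,0,0],[0,0,-0.02],1],[[0,0,0],[0,0,-0.02],1]]'

```text
time: 29.85
tool_pos: [0.5141, -0.1796, 0.021]
tcp_rot: [2.232, 2.209, 0.001]
wrist_force: [-2.5, 1.0, 7.7]
width: 0.649
```

Emit:
move_arm --deltas '[[[0,0,0],[0,0,0],0.2],[[0,0,0],[0,0,0],-1],[[0,0,0],[0,0,0],-1],[[0,0,0],[0,0,0],-1],[[0,0,0],[0,0,0.3],-1],[[0,0,0],[0,0,0.7],-1],[[0,0,0],[0,0,1],-1]]'

```text
time: 30.72
tool_pos: [0.5137, -0.1796, 0.1207]
tcp_rot: [2.233, 2.209, 0.001]
wrist_force: [-0.4, 0.2, -0.0]
width: 1.0
```

Emit:
move_arm --deltas '[[[0,0,0],[0,0,0.5],-1],[[0,0,0],[-0.3,-0.2,1],-1],[[0,0,0],[-0.7,-0.3,1],-1],[[0,0,0],[-0.7,-0.3,1],-1],[[0,0,0],[-0.7,-0.3,1],-1]]'

```text
time: 31.35
tool_pos: [0.4434, -0.2092, 0.2189]
tcp_rot: [-2.234, -2.209, -0.001]
wrist_force: [0.6, -0.6, -0.1]
width: 0.998
```

```bash
python3 m.py 8 jar,.622,-.181,.03,.09 b1,.568,-.265,.02,.08 b2,.514,-.18,.02,.08 bat,.5,-.24,.007,.014
```

```text
[ 0.4434 -0.2092  0.2189]
top jar [ 6.22e-01 -1.79e-01  3.06e-02  7.74e-02  2.06e+02]
top b1 [ 5.746e-01 -2.681e-01  2.490e-02  5.550e-02  6.400e+01]
top b2 [ 5.129e-01 -1.776e-01  2.890e-02  5.480e-02  1.050e+02]
top bat None
scene jar [ 6.197e-01 -1.816e-01  3.180e-02  7.650e-02  2.360e+02]
scene b1 [ 5.663e-01 -2.649e-01  3.060e-02  5.310e-02  2.300e+02]
scene b2 [ 5.13e-01 -1.78e-01  3.00e-02  5.34e-02  2.53e+02]
scene bat [ 5.006e-01 -2.396e-01  5.990e-02  1.330e-02  3.180e+02]
wrist jar [ 6.218e-01 -1.814e-01  3.020e-02  7.380e-02  3.285e+03]
wrist b1 [ 5.681e-01 -2.644e-01  2.930e-02  5.110e-02  1.986e+03]
wrist b2 [ 5.138e-01 -1.796e-01  2.950e-02  5.150e-02  1.808e+03]
wrist bat [ 5.009e-01 -2.394e-01  6.000e-02  1.080e-02  4.332e+03]
```

View pics/8.png

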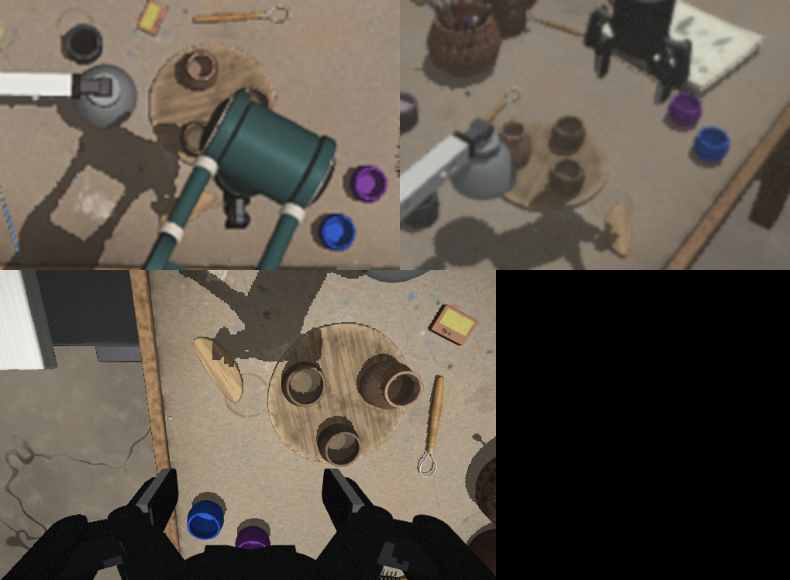

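All three raw pots stand on the bat at wrist-crop (305,384), (390,384) and (340,446). Returning to the button.

Emit:
move_arm --deltas '[[[0,0,0],[0,0,0.5],-1],[[0,0,0],[0.3,0.3,1],-1],[[0,0,0],[0.4,0.8,1],-1],[[0,0,0],[0.4,0.95,1],-1]]'

```text
time: 32.0
tool_pos: [0.4848, -0.112, 0.3197]
tcp_rot: [2.229, 2.213, 0.002]
wrist_force: [0.7, -0.2, -0.2]
width: 1.002
```

Emit:
move_arm --deltas '[[[0,0,0],[0.2,0.4,0],-1],[[0,0,0],[0.4,0.8,0],-1],[[0,0,0],[0.4,0.95,0],-1]]'

```text
time: 32.38
tool_pos: [0.5237, -0.0176, 0.3178]
tcp_rot: [-2.229, -2.211, 0.003]
wrist_force: [0.7, -0.2, -0.2]
width: 1.001
```

Emit:
move_arm --deltas '[[[0,0,0],[0.2,0.4,0],-1],[[0,0,0],[0.44,0.85,0],-1],[[0,0,0],[0.44,0.85,0],-1],[[0,0,0],[0.44,0.85,0],-1],[[0,0,0],[0.44,0.85,0],-1]]'

```text
time: 33.0
tool_pos: [0.5667, 0.0643, 0.319]
tcp_rot: [-2.235, -2.208, 0.001]
wrist_force: [0.2, 0.2, 0.7]
width: 1.001
```

```bash
python3 - <<'E'
from h import *
ct=camera_info('top');cw=camera_info('wrist');w,wd=read_camera('wrist');print(status.read_state()['tool_pos'])
g=cv2.cvtColor(w,cv2.COLOR_RGB2GRAY);print(proj(cw,[.567,.0655,.23]),proj(cw,[.546,.0655,.215]))
save('',w[100:300,200:440],'w9.png')
for r in(180,199,210): x=np.where(g[r,280:370]>190)[0]+280; print(r,x.min(),x.max())
T=np.load('pics/top4.npz');P=points(ct,T['d']);Z=P[...,2];m=((Z>.025)&(Z<.09)).astype(np.uint8)
n,l,st,ce=cv2.connectedComponentsWithStats(m)
for i in range(1,n):
    if st[i][4]>40: q=P[l==i];print(ce[i].round(),np.round((q.min(0)+q.max(0))[:2]/2,3),np.round(np.ptp(q,0)[:2],3),q[:,2].max().round(3))
E
```

```text
[0.56684594 0.0643368  0.31923812]
[322.90101343 202.88047501] [296.8084947  197.47674288]
180 303 342
199 302 342
210 304 342
[ 91. 203.] [0.609 0.663] [1.297 0.014] 0.09
[215.   2.] [1.246 0.307] [0.027 0.071] 0.063
[174.   8.] [1.204 0.433] [0.032 0.041] 0.089
[139.  16.] [1.192 0.557] [0.049 0.042] 0.071
[180.  20.] [1.181 0.424] [0.054 0.066] 0.09
[588.  28.] [ 1.152 -0.932] [0.128 0.26 ] 0.083
[154.  58.] [1.051 0.5  ] [0.257 0.167] 0.09
[210.  30.] [1.13  0.312] [0.022 0.038] 0.088
[217.  43.] [1.095 0.301] [0.055 0.073] 0.09
[203.  54.] [1.04  0.326] [0.045 0.063] 0.09
[440.  56.] [ 1.062 -0.453] [0.057 0.07 ] 0.039
[208.  71.] [1.003 0.325] [0.085 0.098] 0.09
[254.  90.] [0.954 0.116] [0.182 0.297] 0.08
[465.  78.] [ 0.981 -0.528] [0.105 0.123] 0.063
[300.  82.] [0.963 0.014] [0.058 0.059] 0.059
[195.  91.] [0.931 0.358] [0.048 0.041] 0.058
[138.  94.] [0.918 0.543] [0.058 0.059] 0.09
[403. 121.] [ 0.857 -0.336] [0.137 0.142] 0.09
[412. 107.] [ 0.877 -0.351] [0.097 0.092] 0.09
[151. 100.] [0.886 0.491] [0.029 0.029] 0.089
[167. 107.] [0.872 0.441] [0.053 0.019] 0.09
[314. 10
[... 363 characters left out ...]
142. 149.] [0.738 0.525] [0.084 0.077] 0.088
[480. 164.] [ 0.697 -0.568] [0.04  0.043] 0.034
[488. 168.] [ 0.683 -0.593] [0.047 0.057] 0.035
[301. 171.] [0.665 0.006] [0.059 0.058] 0.056
[503. 213.] [ 0.56  -0.627] [0.282 0.236] 0.042
[528. 175.] [ 0.661 -0.724] [0.069 0.063] 0.036
[588. 181.] [ 0.64  -0.911] [0.092 0.116] 0.061
[219. 213.] [0.524 0.264] [0.102 0.071] 0.09
[194. 230.] [0.482 0.335] [0.174 0.033] 0.058
[415. 216.] [ 0.527 -0.36 ] [0.054 0.055] 0.048
[276. 243.] [0.437 0.083] [0.06 0.06] 0.07
[442. 242.] [ 0.445 -0.444] [0.057 0.051] 0.05
[395. 248.] [ 0.426 -0.293] [0.053 0.054] 0.048
[427. 266.] [ 0.369 -0.393] [0.056 0.054] 0.047
[299. 370.] [0.049 0.002] [0.052 0.133] 0.09
```

Emit:
move_arm --deltas '[[[0,0,0],[0,0.01,-0.4],-1],[[0,0,0],[0,0.01,-0.8],-1],[[0,0,0],[0,0.01,-0.8],-1]]'

```text
time: 33.42
tool_pos: [0.5642, 0.0654, 0.2355]
tcp_rot: [-2.231, -2.205, 0.01]
wrist_force: [-0.6, -0.1, 0.3]
width: 1.003
```

Emit:
move_arm --deltas '[[[0,0,0],[0,0,-0.25],-1],[[0,0,0],[0,0,-0.43],-1],[[0,0,0],[0,0,-0.43],-1],[[0,0,0],[0,0,-0.43],-0.3],[[0,0,0],[0,0,-0.43],0],[[0,0,0],[0,0,-0.43],0.3],[[0,0,0],[0,0,-0.43],1],[[0,0,0],[0,0,-0.43],1],[[0,0,0],[0,0,-0.43],1],[[0,0,0],[0,0,-0.43],1],[[0,0,0],[0,0,-0.43],1]]' --grip_force 50

```text
time: 34.8
tool_pos: [0.567, 0.0667, 0.1973]
tcp_rot: [-2.233, -2.21, 0.0]
wrist_force: [-4.1, -0.1, 5.7]
width: 0.346
```

Emit:
move_arm --deltas '[[[0,0,0],[0,-0.05,0],1],[[0,0,0],[0,-0.1,0],1],[[0,0,0],[0,-0.2,0],1],[[0,0,0],[0,-0.32,0],1],[[0,0,0],[0,-0.45,0],1],[[0,0,0],[-0.01,-0.58,0],1],[[0,0,0],[-0.01,-0.7,0],1],[[0,0,0],[-0.01,-0.77,0],1],[[0,0,0],[-0.01,-0.81,0],1],[[0,0,0],[-0.01,-0.83,0],1],[[0,0,0],[-0.01,-0.84,0],1],[[0,0,0],[-0.01,-0.85,0],1],[[0,0,0],[-0.01,-0.86,0],1],[[0,0,0],[-0.01,-0.86,0],1]]'

```text
time: 36.55
tool_pos: [0.5662, -0.0183, 0.1972]
tcp_rot: [-2.232, -2.209, -0.002]
wrist_force: [-3.9, 3.4, 5.3]
width: 0.347
```

Emit:
move_arm --deltas '[[[0,0,0],[0,0,0],-0.5],[[0,0,0],[0,0,0],-0.5],[[0,0,0],[0,0,0],-0.5],[[0,0,0],[0,0.4,0],-0.5],[[0,0,0],[0.01,0.86,0],-0.5],[[0,0,0],[0.01,0.86,0],-0.5],[[0,0,0],[0.01,0.86,0],0],[[0,0,0],[0.01,0.86,0],1],[[0,0,0],[0.01,0.86,0],1],[[0,0,0],[0.01,0.86,0],1],[[0,0,0],[0.01,0.86,0],1],[[0,0,0],[0.01,0.86,0],1]]'

```text
time: 38.05
tool_pos: [0.567, 0.0659, 0.1964]
tcp_rot: [2.233, 2.209, -0.002]
wrist_force: [-3.9, -3.9, 4.1]
width: 0.347
```

Emit:
move_arm --deltas '[[[0,0,0],[0,-0.05,0],1],[[0,0,0],[0,-0.1,0],1],[[0,0,0],[0,-0.2,0],1],[[0,0,0],[0,-0.32,0],1],[[0,0,0],[0,-0.45,0],1],[[0,0,0],[-0.01,-0.58,0],1],[[0,0,0],[-0.01,-0.7,0],1],[[0,0,0],[-0.01,-0.77,0],1],[[0,0,0],[-0.01,-0.81,0],1],[[0,0,0],[-0.01,-0.83,0],1],[[0,0,0],[-0.01,-0.84,0],1],[[0,0,0],[-0.01,-0.85,0],1],[[0,0,0],[-0.01,-0.86,0],1],[[0,0,0],[-0.01,-0.86,0],1]]'

```text
time: 39.8
tool_pos: [0.5662, -0.0191, 0.1964]
tcp_rot: [-2.233, -2.209, -0.001]
wrist_force: [-4.5, 2.9, 5.1]
width: 0.348
```

Emit:
move_arm --deltas '[[[0,0,0],[0,0.01,0],1],[[0,0,0],[0,0.03,0],1],[[0,0,0],[0,0.03,0],1]]'

```text
time: 40.17
tool_pos: [0.5662, -0.0173, 0.1964]
tcp_rot: [2.233, 2.209, -0.002]
wrist_force: [-5.6, -2.5, 5.0]
width: 0.346
```

Emit:
move_arm --deltas '[[[0,0,0],[0,0.01,0],1],[[0,0,0],[0,0.02,0],1],[[0,0,0],[0,0.02,0],1]]'

```text
time: 40.55
tool_pos: [0.5663, -0.0156, 0.1964]
tcp_rot: [2.232, 2.208, -0.002]
wrist_force: [-4.4, -3.1, 4.8]
width: 0.347
```

Emit:
move_arm --deltas '[[[0,0,0],[0,-0.02,0],1],[[0,0,0],[0,-0.04,0],1],[[0,0,0],[0,-0.05,0],1],[[0,0,0],[0,-0.06,0],1],[[0,0,0],[0,-0.06,0],1]]'

```text
time: 41.18
tool_pos: [0.5662, -0.0193, 0.1964]
tcp_rot: [-2.232, -2.208, -0.002]
wrist_force: [-4.1, 4.1, 4.7]
width: 0.344
```

```bash
python3 - <<'E'
from h import *
tm,td=read_camera('top');sm,sd=read_camera('scene')
c=np.zeros((580,780,3),np.uint8)
a=cv2.resize(tm[165:265,250:380],None,fx=3,fy=3,interpolation=cv2.INTER_CUBIC);c[:300,:390]=a
b=cv2.resize(sm[170:290,190:380],None,fx=4,fy=4,interpolation=cv2.INTER_CUBIC)[:280,:780];c[300:580,:b.shape[1]]=b
save('',c,'c10.png')
g=cv2.cvtColor(tm,cv2.COLOR_RGB2GRAY);print(g[192,255:285].tolist())
E
```

```text
[98, 98, 102, 99, 100, 102, 99, 99, 100, 99, 101, 102, 112, 116, 118, 99, 64, 59, 71, 76, 76, 79, 73, 67, 59, 101, 118, 116, 115, 114]
```

View pics/c10.png

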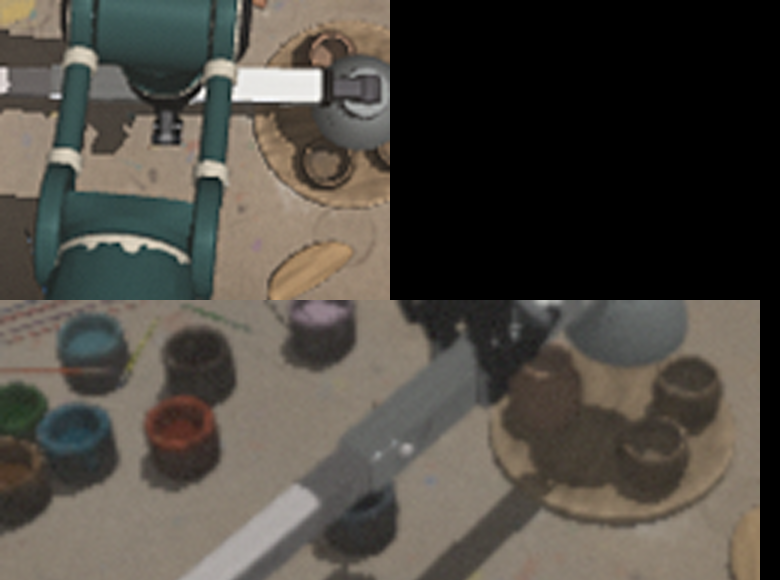

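Emit:
move_arm --deltas '[[[0,0,0],[0,0.03,0],1],[[0,0,0],[0,0.06,0],1],[[0,0,0],[0,0.08,0],1],[[0,0,0],[0,0.08,0],1]]'

```text
time: 41.78
tool_pos: [0.5663, -0.0152, 0.1964]
tcp_rot: [2.23, 2.208, -0.006]
wrist_force: [-4.7, -8.4, 5.1]
width: 0.343
```

The boom is locked fully out: 8 N back-push at the edge of the play, with the lamp over the bat (crop 360,100). Release and go look at the dial.

Emit:
move_arm --deltas '[[[0,0,0],[0,-0.04,0],1],[[0,0,0],[0,-0.04,0],-0.5],[[0,0,0],[0,-0.04,0],-1],[[0,0,0],[0,-0.04,0],-1],[[0,0,0],[0,-0.04,0.5],-1],[[0,0,0],[0,-0.04,1],-1],[[0,0,0],[0,-0.04,1],-1]]'

```text
time: 42.65
tool_pos: [0.5696, -0.0165, 0.3023]
tcp_rot: [2.227, 2.204, 0.011]
wrist_force: [0.3, -0.8, -0.7]
width: 0.997
```

Emit:
move_arm --deltas '[[[0,0,0],[-0.4,0.4,0],-1],[[0,0,0],[-0.8,0.8,0],-1],[[0,0,0],[-1,1,0],-1],[[0,0,0],[-1,1,0],-1]]'

```text
time: 43.15
tool_pos: [0.4649, 0.0847, 0.2954]
tcp_rot: [-2.23, -2.212, 0.001]
wrist_force: [0.2, -0.6, -0.6]
width: 1.001
```

Emit:
move_arm --deltas '[[[0,0,0],[0,0.4,0],-1],[[0,0,0],[0,0.8,0],-1],[[0,0,0],[0,1,0],-1],[[0,0,0],[0,1,0],-1]]'

```text
time: 43.65
tool_pos: [0.4669, 0.1841, 0.2953]
tcp_rot: [-2.231, -2.211, 0.002]
wrist_force: [0.6, -0.4, -0.3]
width: 0.998
```

Emit:
move_arm --deltas '[[[0,0,0],[0,0.4,0],-1],[[0,0,0],[0,0.8,0],-1],[[0,0,0],[0,0.8,0],-1],[[0,0,0],[0,0.8,0],-1],[[0,0,0],[0,0.8,0],-1]]'

```text
time: 44.28
tool_pos: [0.4666, 0.2622, 0.2961]
tcp_rot: [2.235, 2.208, -0.001]
wrist_force: [0.0, -0.1, 0.6]
width: 1.0
```

```bash
python3 - <<'E'
from h import *
print(status.read_state()['tool_pos'])
cw=camera_info('wrist');w,d=read_camera('wrist');np.savez('pics/11.npz',w=w,d=d,**{k:np.array(cw[k]) for k in 'KRt'})
u,v=proj(cw,[.4626,.2898,.085]).astype(int);print(u,v)
P=points(cw,d);m=(P[...,2]>.08)&(P[...,2]<.1)&(np.hypot(P[...,0]-.4626,P[...,1]-.2898)<.04)
print(cv2.minAreaRect(P[m][:,:2].astype(np.float32)),m.sum(), np.percentile(P[m][:,2],95))
c=w[max(0,v-70):v+70,u-90:u+90];print(max(0,v-70),u-90);save('',cv2.resize(c,None,fx=4,fy=4,interpolation=cv2.INTER_CUBIC),'w11.png')
E
```

```text
[0.46660515 0.26222041 0.29613521]
318 146
((0.46398279070854187, 0.2891242206096649), (0.01397918350994587, 0.04161263257265091), 27.334070205688477) 505 0.09281613808172579
76 228
```

View pics/w11.png

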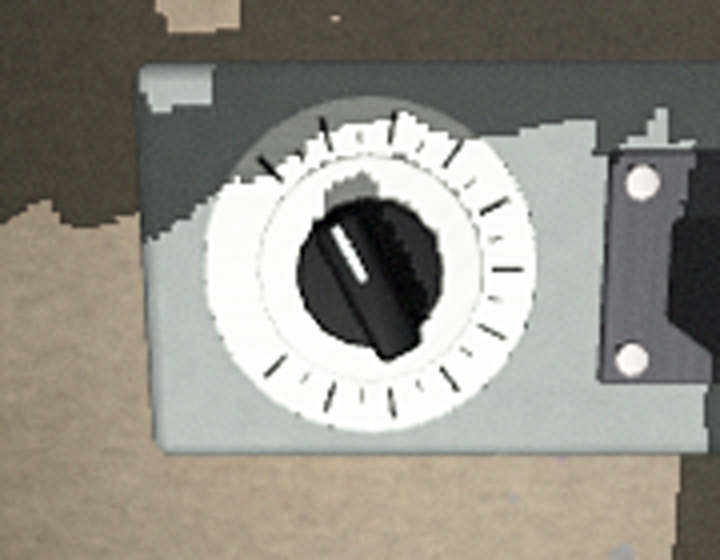

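```bash
python3 - <<'E'
import numpy as np
D=np.load('pics/11.npz');print(-D['R'].T@D['t'])
E
```

```text
[0.46785457 0.33747562 0.43837518]
```

The pointer is at 117° world (v≈0.30) and needs 91° clockwise to reach tick 4. I'll turn in two bites to keep the wrist camera away from the post.

Emit:
move_arm --deltas '[[[0,0,0.1],[-0.02,0.2,-0.3],-1],[[0,0,0.2],[-0.02,0.27,-0.6],-0.5],[[0,0,0.311],[-0.02,0.27,-0.9],0],[[0,0,0.311],[-0.02,0.27,-1],0],[[0,0,0.311],[-0.02,0.27,-1],0]]'

```text
time: 44.95
tool_pos: [0.4642, 0.2899, 0.196]
tcp_rot: [-1.637, -2.681, 0.002]
wrist_force: [-0.2, 0.5, 0.7]
width: 0.497
```

Emit:
move_arm --deltas '[[[0,0,0],[0,0,-0.3],0],[[0,0,0],[0,0,-0.6],0],[[0,0,0],[0,0,-0.8],0],[[0,0,0],[0,0,-0.8],0],[[0,0,0],[0,0,-0.8],0]]'

```text
time: 45.58
tool_pos: [0.4657, 0.2912, 0.1183]
tcp_rot: [1.633, 2.682, 0.004]
wrist_force: [-0.3, -0.2, -0.8]
width: 0.499
```

Emit:
move_arm --deltas '[[[0,0,0],[-0.02,-0.02,-0.25],0],[[0,0,0],[-0.02,-0.02,-0.4],0],[[0,0,0],[-0.02,-0.02,-0.5],0],[[0,0,0],[-0.02,-0.02,-0.5],0],[[0,0,0],[-0.02,-0.02,-0.5],1],[[0,0,0],[-0.02,-0.02,-0.5],1],[[0,0,0],[-0.02,-0.02,-0.5],1],[[0,0,0],[-0.02,-0.02,-0.5],1],[[0,0,0],[-0.02,-0.02,-0.5],1]]' --grip_force 30

```text
time: 46.7
tool_pos: [0.4638, 0.2894, 0.0673]
tcp_rot: [1.632, 2.683, 0.005]
wrist_force: [3.8, 2.4, 1.2]
width: 0.156
```

Emit:
move_arm --deltas '[[[0,0,-0.06],[0,0,0],1],[[0,0,-0.14],[0,0,0],1],[[0,0,-0.22],[0,0,0],1],[[0,0,-0.3],[0,0,0],1],[[0,0,-0.38],[0,0,0],1],[[0,0,-0.46],[0,0,0],1],[[0,0,-0.54],[0,0,0],1],[[0,0,-0.62],[0,0,0],1],[[0,0,-0.667],[0,0,0],1],[[0,0,-0.667],[0,0,0],1],[[0,0,-0.667],[0,0,0],1]]'

```text
time: 48.08
tool_pos: [0.4645, 0.2895, 0.0673]
tcp_rot: [2.756, 1.507, 0.008]
wrist_force: [7.4, 2.6, -0.7]
width: 0.156
```

Emit:
move_arm --deltas '[[[0,0,0],[0,0,0],0.3],[[0,0,0],[0,0,0],0],[[0,0,0],[0,0,0],0],[[0,0,0],[0,0,0.4],0],[[0,0,0.1],[0,0,0.8],0],[[0,0,0.2],[0,0,1],0],[[0,0,0.31],[0,0,1],0],[[0,0,0.42],[0,0,1],0],[[0,0,0.53],[0,0,1],0],[[0,0,0.64],[0,0,1],0],[[0,0,0.75],[0,0,1],0],[[0,0,0.86],[0,0,1],0],[[0,0,0.97],[0,0,1],0],[[0,0,1],[0,0,1],0]]'

```text
time: 49.82
tool_pos: [0.4618, 0.2883, 0.1659]
tcp_rot: [-0.879, -3.015, 0.001]
wrist_force: [0.4, -0.3, -0.1]
width: 0.496
```

Emit:
move_arm --deltas '[[[0,0,0.11],[0,0,0.2],0],[[0,0,0.22],[0,0,0.5],0],[[0,0,0.33],[0,0,0.8],0],[[0,0,0.44],[0,0,0.8],0],[[0,0,0.55],[0,0,0.8],0],[[0,0,0.66],[0,0,0.8],0],[[0,0,0.77],[0,0,0.8],0],[[0,0,0.88],[0,0,0.8],0],[[0,0,0.99],[0,0,0.8],0],[[0,0,1],[0,0,0.8],0],[[0,0,1],[0,0,0.8],0],[[0,0,1],[0,0,0.8],0]]'

```text
time: 51.32
tool_pos: [0.4622, 0.2886, 0.2462]
tcp_rot: [1.505, -2.757, 0.0]
wrist_force: [-0.5, -0.6, -0.3]
width: 0.5
```

```bash
cat > dial.py <<'E'
from h import *
s=status.read_state();print(s['tool_pos'],s['tcp_rot'],s['q'][5])
cw=camera_info('wrist');w,d=read_camera('wrist');save('',w,'wd.png')
P=points(cw,d);m=(P[...,2]>.08)&(P[...,2]<.1)&(np.hypot(P[...,0]-.464,P[...,1]-.2893)<.035)
r=cv2.minAreaRect(P[m][:,:2].astype(np.float32));print(r,m.sum())
hv=cv2.cvtColor(w,cv2.COLOR_RGB2HSV);l=m&(w.min(2)>150);print('white line',P[l].mean(0) if l.any() else None,l.sum())
E
python3 dial.py
```

```text
[0.46221988 0.28858645 0.24620068] [ 1.50533682e+00 -2.75721854e+00  3.10531032e-05] -2.0578360848609454
((0.46341097354888916, 0.288308322429657), (0.041327763348817825, 0.013739035464823246), 57.349002838134766) 637
white line [0.47013532 0.2979433  0.09208815] 30
```

Emit:
move_arm --deltas '[[[0,0,0],[0.01,0,-0.4],0],[[0,0,0],[0.01,0,-0.8],0],[[0,0,0],[0.01,0,-1],0],[[0,0,0],[0.01,0,-1],0],[[0,0,0],[0.01,0,-1],0]]'

```text
time: 52.0
tool_pos: [0.464, 0.2891, 0.1474]
tcp_rot: [-1.506, 2.755, 0.0]
wrist_force: [0.1, -0.5, -0.0]
width: 0.498
```

Emit:
move_arm --deltas '[[[0,0,0],[0,0,-0.3],0],[[0,0,0],[0,0,-0.6],0],[[0,0,0],[0,0,-0.79],0],[[0,0,0],[0,0,-0.79],0],[[0,0,0],[0,0,-0.79],1],[[0,0,0],[0,0,-0.79],1],[[0,0,0],[0,0,-0.79],1],[[0,0,0],[0,0,-0.79],1],[[0,0,0],[0,0,-0.79],1]]'

```text
time: 53.12
tool_pos: [0.4645, 0.2893, 0.0689]
tcp_rot: [-1.506, 2.754, 0.0]
wrist_force: [-0.4, -1.0, 5.6]
width: 0.159
```

Emit:
move_arm --deltas '[[[0,0,-0.06],[0,0,0],1],[[0,0,-0.14],[0,0,0],1],[[0,0,-0.22],[0,0,0],1],[[0,0,-0.3],[0,0,0],1],[[0,0,-0.345],[0,0,0],1],[[0,0,-0.345],[0,0,0],1],[[0,0,-0.345],[0,0,0],1]]'

```text
time: 54.0
tool_pos: [0.4647, 0.2891, 0.0689]
tcp_rot: [-0.714, 3.056, 0.001]
wrist_force: [0.3, -0.6, 6.6]
width: 0.157
```

Emit:
move_arm --deltas '[[[0,0,0],[0,0,0],0.3],[[0,0,0],[0,0,0],0],[[0,0,0],[0,0,0],0],[[0,0,0],[0,0,0.4],0],[[0,0,0],[0,0,0.8],0],[[0,0,0],[0,0,1],0]]'

```text
time: 54.75
tool_pos: [0.4644, 0.2893, 0.1698]
tcp_rot: [-0.714, 3.056, 0.001]
wrist_force: [-1.1, -0.0, -0.4]
width: 0.498
```

Emit:
move_arm --deltas '[[[0,0,0],[0,0,0.4],0],[[0,0,0],[-0.1,0,0.8],0],[[0,0,0],[-0.1,0,0.8],0],[[0,0,0],[-0.1,0,0.8],0]]'

```text
time: 55.25
tool_pos: [0.453, 0.2884, 0.2466]
tcp_rot: [0.715, -3.058, 0.0]
wrist_force: [0.7, 1.0, -0.9]
width: 0.501
```

```bash
python3 dial.py; python3 m.py 12 jar,.622,-.181,.03,.09 b1,.568,-.265,.02,.08 b2,.514,-.18,.02,.08; python3 - <<'E'
from h import *
a=cv2.imread('pics/wd.png');tm,_=read_camera('top');sm,_=read_camera('scene')
c=np.zeros((580,790,3),np.uint8);c[:250,:400]=cv2.resize(a,(400,250))
b=cv2.resize(tm[165:265,240:400],(390,244));c[:244,400:790]=b[...,::-1]
b=cv2.resize(sm[140:300,190:420],(472,328));c[250:578,:472]=b[...,::-1]
cv2.imwrite('pics/f12.png',c)
E
```

```text
[0.45295442 0.28841985 0.24659158] [ 7.14806158e-01 -3.05847393e+00  4.07532771e-04] -1.5093156177376468
((0.46317461133003235, 0.28869590163230896), (0.04100476950407028, 0.013613994233310223), 25.763118743896484) 605
white line [0.4729509  0.29307829 0.09206923] 29
[0.4526 0.2881 0.2457]
top jar [ 6.255e-01 -1.778e-01  2.980e-02  7.790e-02  1.020e+02]
top b1 [ 5.325e-01 -2.544e-01  2.930e-02  5.490e-02  1.090e+02]
top b2 [ 5.128e-01 -1.945e-01  4.470e-02  5.460e-02  1.930e+02]
scene jar [ 6.216e-01 -1.803e-01  3.200e-02  7.530e-02  2.760e+02]
scene b1 [ 5.329e-01 -2.539e-01  2.990e-02  5.290e-02  1.820e+02]
scene b2 [ 5.165e-01 -1.941e-01  4.590e-02  5.380e-02  3.290e+02]
wrist jar None
wrist b1 None
wrist b2 None
```

View pics/f12.png

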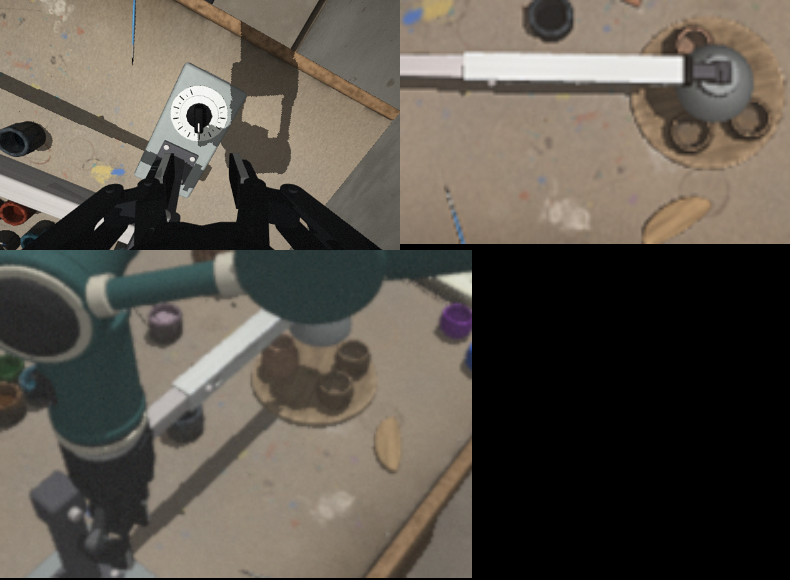

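Bowl b1 was nudged to (.533,-.254), but it's upright and about 8 mm inside the rim of the bat. One last check of the boom position, and then I hand in.

```bash
python3 - <<'E'
from h import *
A=np.load('pics/top1.npz')['im'];tm,_=read_camera('top')
for im in(A,tm): print(cv2.cvtColor(im,cv2.COLOR_RGB2GRAY)[192,260:272].tolist(), cv2.cvtColor(im,cv2.COLOR_RGB2GRAY)[194,352:362].tolist(), 'button',im[196:202,274:281].max(2).tolist())
s=status.read_state();print(s['time'],s['wrist_force'].round(1)); order.finish_job()
E
```

```text
[199, 200, 199, 201, 200, 196, 218, 227, 225, 226, 225, 225] [228, 228, 231, 247, 156, 26, 47, 47, 64, 88] button [[228, 231, 227, 225, 226, 226, 237], [170, 183, 181, 195, 187, 171, 194], [66, 82, 143, 186, 171, 103, 61], [71, 75, 136, 169, 154, 96, 69], [75, 70, 83, 104, 83, 67, 73], [72, 71, 68, 67, 68, 70, 74]]
[204, 204, 204, 206, 210, 150, 201, 233, 230, 229, 228, 229] [231, 232, 239, 219, 116, 33, 50, 42, 81, 97] button [[236, 231, 233, 229, 231, 234, 239], [184, 179, 188, 199, 195, 180, 202], [69, 83, 146, 188, 176, 104, 65], [75, 78, 139, 175, 156, 99, 73], [74, 76, 85, 108, 86, 69, 76], [73, 73, 70, 72, 72, 74, 76]]
55.6 [-0.4  0.7 -0.1]
the job is handed in; nothing more can be done
```

The job is done and handed in at about 56 s of robot time; no verdict was reported.

- **Boom back:** I pushed it to the last hole. It locked there, holding at about 6 N of pull with no further travel.
- **Pots:** The three raw pots I found, one jar and two bowls, stand upright on the bat. I saw no second jar on the table within reach. The purple and blue bowls, the tools and the paint pot were left where they lay.
- **Boom out:** I drew it fully out again in two steps. It held against about 8 N, and the button and sleeve edges are back at their starting pixels, to within about 1 px.
- **Dial:** I turned it to 4 in two grips. It measured about 1.895 rad against the 1.885 wanted.

**Disagreement in the last check:** one bowl had shifted about 3–4 cm on the bat since it was placed, from (0.568, -0.265) to (0.533, -0.254). It is still upright and about 8 mm inside the rim by my measurement. I left it there because moving it would have meant pushing the lamp back again.

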